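# Lock the levelling mount's nut with spanner and jam nut

### The job

Lock the square lower nut of the levelling mount where it is set: lower the big open-ended spanner over the stud until it lies flat on the base plate, jaws round the square nut and handle along the plate, close beside the upright brace post on the plate's middle side, so that the post stops it from swinging clockwise. Then turn the hexagonal jam nut on top clockwise, seen from above, by about a fifth of a turn. Leave the spanner on the nut.

Things in the scene. Friction and masses are not known exactly. Their poses are not given: they have to be found in the camera images.
- mount: Fixed grey plate (mm): x -45..45, y -205..45, top z 20. Origin on the axis of its 20 mm stud at bench level, z up; stud top z 96. Brace post: 16 across, at x -28, y -165, top z 50. On the stud: square lower nut, hexagonal jam nut above it. The spanner belongs with its axes along the mount's and its origin on the stud axis: handle along -y, 10 mm of air to the post.
- lower_nut (a joint): Angle (rad) of the square lower nut, clockwise from above positive; 0 = sides parallel to the plate's. Steel, 40 mm across flats, top bevelled, z 20 to 44 mm, on the stud. Turns easily (0.06 N m), dragged along by the jam nut unless held. Starts within 0.08 of 0, must end between -0.4 and 0.6. In the spanner it has 0.3 play either way; the handle swings 0.06 more until the post.
- jam_nut (a joint): Angle (rad) of the hexagonal jam nut relative to the lower nut, clockwise from above positive. Steel, 30 mm across flats, 35 mm across corners, z 46 to 82 mm, on the stud. When lower_nut + jam_nut = 0, two flats face the mount's +x and -x. Starts at 0 to 0.2, tight from 0.7, dead stop at 1.6; 0.35 N m turns it against a held lower nut.
- spanner: Big steel open-ended spanner, loose, flat on the bench, 0.25 kg, 14 mm thick. Origin midway between the jaws at the underside; z up, mouth +y, handle -y. Jaws 50 mm apart, flared at the tips, 86 outside, reach y 39; throat y -31; handle 20 wide, y -74 to -178, round end 28 at y -190; mass centre y -75; grip at y -95. A smaller one (jaws 24 mm apart) beside it does not fit.

How it is judged:
By the outcome, as a careful person would: the job done as asked, in the order asked, and still so for the second after the job is handed in, with the robot touching nothing.
It also fails if it takes over 45 s, if anything falls off the work surface, if the arm or the gripper's body presses on something with over 40 N, if the wrist force passes 120 N, or if a joint passes its speed limit or range.

### The arm

A 6-joint arm with a two-finger parallel gripper is mounted at the origin on the work surface. World frame = base frame: x ahead of the robot, y to its left, z up, the work surface at z = 0. Lengths are in m, angles in rad, forces in N, time in s.
With the tool pointing down it reaches from about 0.2 to 0.875 m from the base axis. Payload 3.4 kg.
Tool frame: the origin (TCP) lies between the finger pads; the fingertips stand 25 mm ahead of it and the grasp point (between the pads) lies 6 mm ahead of it (r.nose_length is the z of the fingertips in the tool frame, in m); z points along the fingers, y is the line along which they close (so a half turn about z gives the same grasp; the last joint's range is limited). The gripper opens to 94 mm and grips with 3 to 60 N. Pads are 16 mm wide; open, the fingers measure 119 mm over their backs; the gripper's body (75 mm by 177 mm) begins 78 mm behind the grasp point.
Start: joints at [1.039, 0.276, 1.505, -0, 1.361, -0.121], TCP at [0.23, 0.527, 0.23] pointing down, gripper open.
Joint ranges: [-2.89, 2.89], [-0.75, 2.08], [0.22, 2.7], [-1.18, 4.32], [0.11, 2.71], [-2.7, 2.7]. Speed limits (rad/s): [2.57, 2.57, 3.14, 3.14, 3.14, 3.14].

### API

Orientations are given as a unit quaternion [w, x, y, z].
In Python, from plant import r, gripper_to, inverse_kinematics, vision, models, telemetry gives the robot as it stands. Calls block until the motion is done:
- r.move_to(position, orientation): joint-space move of the TCP to a pose.
- r.move_l(position, rot=None, vel=0.15, guard=None): straight line of the TCP; rot=None keeps the orientation; vel is the mean speed in m/s. With guard (N) it stops when the force on the tool has changed by that much, and returns True; else False.
- r.movej(angles): joint-space move.
- gripper_to(opening, f_grip=None): finger opening in m; f_grip is the grip in N (None keeps the last); returns when the fingers have stopped.
- r.hold(seconds).
- inverse_kinematics(position, orientation): joint angles nearest the present ones, or None.
- vision.snapshot(name): name is "scene" or "top" or "wrist"; returns the picture (480x640x3 uint8, red, green, blue); there is no depth.
- vision.get_calibration(name): a dict with "fx", "fy", "cx", "cy" (pixels), "position" and "orientation" of the camera in the world. Camera axes: x right, y down, z forward; pixel columns grow to the right and rows downward; lengths in m; the calibration is good to about 2 mm. A picture is of the moment at which its call begins: read the wrist's pose just before it. get_calibration takes no time and is no camera call; for the wrist camera it gives the pose at the moment of the call.
A pose or a line that the arm cannot do raises r.PlanningError and nothing moves.
- r.sign_off(): hands the job in; it is judged then, once.
Trained networks look in the newest picture that a camera, given by its name, has taken for a name from the list of things; names that differ only in an ending like _2 or _b are one class to them, and where a whole thing is asked for, a point or a joint stands for the part that bears it (a point fixed in the world has none). Each returns a list of dicts, best first, with "score" (0 to 1); they miss things now and then, are a little off and sometimes report something else, mostly with a low value. They report only what shows in the picture. A call takes as long as a camera call.
- models.boxes_of(thing, camera): "at" ([x, y, z] in m, in world coordinates, good to about 4 mm: the middle of the surface that is visible of it).
- models.regions_of(thing, camera): "pixels" (480x640 bool, what is visible of it).
- models.mark_of(thing, camera): "at" ([x, y, z] in m, in world coordinates, good to about 4 mm: a listed point, or the origin of a listed thing).
Readings, each from a call of its own:
- telemetry.current_t(): time.
- telemetry.current_joints(): joint angles.
- telemetry.current_dq(): joint speeds.
- telemetry.current_joint_efforts(): joint torques, N m.
- telemetry.current_ee_pos(): TCP position.
- telemetry.current_tool_rot(): TCP orientation.
- telemetry.current_wrist_force(): force on the tool from outside, world axes, zero at the start.
- telemetry.current_torque(): the same for the moment, N m.
- telemetry.current_opening(): finger opening in m.
- telemetry.current_finger_force(): force on a finger pad.
Only numpy, scipy, OpenCV 4.12 (cv2) and the standard library are available. Lean on these libraries where they do the work, as an engineer would, in place of code of your own. Each camera call takes 0.05 s, during which the arm holds its last target. There are 200 camera calls.

## Working session

There is one attempt and no reset: what is moved stays moved. The work goes in short steps, each a Python script; the robot and the scene stay as the last script left them, time stands still between calls to the robot, and variables do not carry over. Pictures are saved under pics/ and viewed, at most 10 in all, crops included, and the job is handed in when it is done.

```bash
ls; mkdir -p pics; python3 - <<'E'
from plant import r, vision, models, telemetry
import cv2, numpy as np
for c in ["top","scene"]:
    im=vision.snapshot(c); cv2.imwrite(f"pics/{c}0.png",im[:,:,::-1])
    k=vision.get_calibration(c); print(c,k)
    for t in ["mount","spanner","lower_nut","jam_nut"]:
        for f in ("mark_of","boxes_of"):
            print(t,f,[(np.round(d["at"],4).tolist(),round(d["score"],2)) for d in getattr(models,f)(t,c)][:3])
print(telemetry.current_t())
E
```

```text
pics
top {'fx': 449.6583849495273, 'fy': 449.6583849495273, 'cx': 321.0654105675783, 'cy': 234.2265255401645, 'position': array([ 0.51265201, -0.1047162 ,  0.78445413]), 'orientation': array([ 0.03608681, -0.69840416,  0.71375061, -0.03859311])}
mount mark_of [([0.5653, 0.0975, 0.0016], 0.56)]
mount boxes_of [([0.5505, 0.0196, 0.0199], 0.66)]
spanner mark_of [([0.6193, -0.372, 0.0049], 0.79)]
spanner boxes_of [([0.5694, -0.3897, 0.0153], 0.91)]Traceback (most recent call last):
  File "<stdin>", line 8, in <module>
ValueError: it knows: mount, spanner
```

View pics/top0.png

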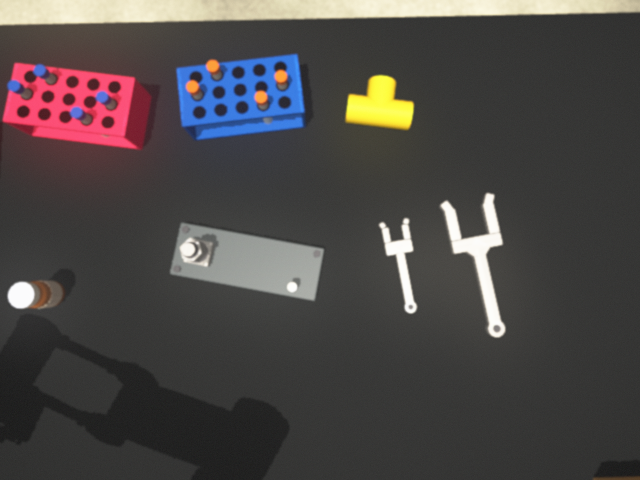

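```bash
python3 - <<'E'
from plant import r, vision, models, telemetry
import cv2, numpy as np
im=vision.snapshot("top"); k=vision.get_calibration("top")
from scipy.spatial.transform import Rotation as R
q=k["orientation"]; M=R.from_quat([q[1],q[2],q[3],q[0]]).as_matrix()
for t,z in [("mount",.02),("spanner",.014)]:
    for d in models.regions_of(t,"top"):
        m=d["pixels"]; v,u=np.nonzero(m)
        D=(M@np.stack([(u-k["cx"])/k["fx"],(v-k["cy"])/k["fy"],np.ones(len(u))])).T
        P=k["position"]+D*((z-k["position"][2])/D[:,2])[:,None]
        c=P.mean(0); w,V=np.linalg.eigh(np.cov(P[:,:2].T)); 
        print(t,d["score"],len(u),u.min(),u.max(),v.min(),v.max(),c,V[:,1],np.sqrt(w))
        (cx,s,a)=cv2.minAreaRect((P[:,:2]*1000).astype(np.float32)); print(cx,s,a)
print(telemetry.current_t())
E
```

```text
mount 0.96 7846 172 323 223 300 [0.54974886 0.01761606 0.02      ] [0.21192757 0.97728538] [0.0259973  0.07221206]
(549.859375, 17.80047607421875) (253.10397338867188, 92.05823516845703) 78.29507446289062
spanner 0.56 2897 441 504 194 336 [ 0.55048257 -0.37840808  0.014     ] [-0.98683914 -0.16170499] [0.02383992 0.06573694]
(533.731689453125, -382.5876770019531) (240.96702575683594, 93.52365112304688) 9.885790824890137
0.4
```

The top view shows the mount at cols 172–323, rows 223–300, with the stud at (193,248) and the post at (292,286). The big spanner is around (470,265) with its mouth up (+x), and the small one is at (400,265).

```bash
cat > h.py <<'E'
from plant import r, gripper_to, inverse_kinematics, vision, models, telemetry
import cv2, numpy as np
from scipy.spatial.transform import Rotation as R
def down(yaw):  # tool z down, tool x along world direction yaw
    c,s=np.cos(yaw),np.sin(yaw)
    q=R.from_matrix(np.array([[c,s,0],[s,-c,0],[0,0,-1.]])).as_quat()
    return np.array([q[3],q[0],q[1],q[2]])
def rect(cam,thing,z,k,im=None):
    q=k["orientation"]; M=R.from_quat([q[1],q[2],q[3],q[0]]).as_matrix()
    out=[]
    for d in models.regions_of(thing,cam):
        v,u=np.nonzero(d["pixels"])
        D=(M@np.stack([(u-k["cx"])/k["fx"],(v-k["cy"])/k["fy"],np.ones(len(u))])).T
        P=k["position"]+D*((z-k["position"][2])/D[:,2])[:,None]
        out.append((d["score"],P[:,:2]))
    return out
def proj(P,k):
    q=k["orientation"]; M=R.from_quat([q[1],q[2],q[3],q[0]]).as_matrix()
    p=(np.atleast_2d(P)-k["position"])@M
    return np.c_[p[:,0]/p[:,2]*k["fx"]+k["cx"],p[:,1]/p[:,2]*k["fy"]+k["cy"]]
E
python3 - <<'E'
from h import *
k=vision.get_calibration("wrist"); print(k, telemetry.current_ee_pos(), telemetry.current_tool_rot())
q=telemetry.current_tool_rot(); print(R.from_quat([q[1],q[2],q[3],q[0]]).as_matrix().round(2))
s=np.array([.615,-.3684]); a=np.deg2rad(9.9); g=s-.095*np.array([np.cos(a),np.sin(a)])
o=np.array([.5661,.0961]); b=np.deg2rad(78.3); p=o-.095*np.array([np.cos(b),np.sin(b)])
for f in (0,np.pi):
    for xy,y,z in ((g,a,.027),(g,a,.2),(p,b,.2),(p,b,.047)):
        print(f,inverse_kinematics([*xy,z],down(y+f)))
for j in range(0,6):
    print(j,[inverse_kinematics([*o,.077],down(b+j*np.pi/3-t)) for t in (0,1.4)])
E
```

```text
{'fx': 424.01505338558945, 'fy': 424.01505338558945, 'cx': 320.94496852862204, 'cy': 234.03195286644038, 'position': array([0.16922992, 0.5544069 , 0.38401902]), 'orientation': array([0.09834196, 0.83047176, 0.54453681, 0.06422756])} [0.22961487 0.5271145  0.23035889] [-1.61570776e-05  2.03952333e-01  9.78980815e-01 -9.71972593e-05]
[[-0.92  0.4  -0.  ]
 [ 0.4   0.92 -0.  ]
 [-0.   -0.   -1.  ]]
0 [-7.42994951e-01  5.45167404e-01  1.61061831e+00 -4.44089210e-16
  9.85806937e-01  6.55013780e-01]
0 [-7.42994951e-01  4.02246826e-01  1.38871036e+00 -4.44089210e-16
  1.35063546e+00  6.55013780e-01]
0 [-1.21632179e-01  2.52816673e-01  1.61538538e+00 -4.44089210e-16
  1.27339060e+00  8.25713430e-02]
0 [-1.21632179e-01  4.00104943e-01  1.82573957e+00 -4.44089210e-16
  9.15748140e-01  8.25713430e-02]
3.141592653589793 [-7.42994951e-01  5.45167404e-01  1.61061831e+00 -4.44089210e-16
  9.85806937e-01 -2.48657887e+00]
3.141592653589793 [-7.42994951e-01  4.02246826e-01  1.38871036e+00 -4.44089210e-16
  1.35063546e+00 -2.48657887e+00]
3.141592653589793 None
3.141592653589793 None
0 [array([ 4.6994
[... 604 characters left out ...]
,  3.99668980e-01,  1.73014693e+00, -4.44089210e-16,
        1.01177674e+00, -4.43196893e-01])]
3 [None, array([ 4.69946871e-02,  3.99668980e-01,  1.73014693e+00, -4.44089210e-16,
        1.01177674e+00, -1.49039444e+00])]
4 [array([ 4.69946871e-02,  3.99668980e-01,  1.73014693e+00, -4.44089210e-16,
        1.01177674e+00,  2.34559331e+00]), array([ 4.69946871e-02,  3.99668980e-01,  1.73014693e+00, -4.44089210e-16,
        1.01177674e+00, -2.53759200e+00])]
5 [array([ 4.69946871e-02,  3.99668980e-01,  1.73014693e+00, -4.44089210e-16,
        1.01177674e+00,  1.29839576e+00]), array([ 4.69946871e-02,  3.99668980e-01,  1.73014693e+00, -4.44089210e-16,
        1.01177674e+00,  2.69839576e+00])]
```

```bash
python3 - <<'E'
from h import *
s=np.array([.615,-.3684]); a=np.deg2rad(9.9); g=s-.095*np.array([np.cos(a),np.sin(a)])
o=np.array([.5661,.0961]); b=np.deg2rad(78.3); p=o-.095*np.array([np.cos(b),np.sin(b)])
for n,xy,y,z,t,zz in (("m",p,b,.26,"mount",.02),("s",g,a,.22,"spanner",.014)):
    r.move_to([*xy,z],down(y)); r.hold(.15)
    k=vision.get_calibration("wrist"); im=vision.snapshot("wrist"); cv2.imwrite(f"pics/w_{n}.png",im[:,:,::-1])
    print(t,[(np.round(d["at"],4).tolist(),round(d["score"],2)) for d in models.mark_of(t,"wrist")])
    for i,(sc,P) in enumerate(rect("wrist",t,zz,k)):
        print(sc,len(P),cv2.minAreaRect((P*1000).astype(np.float32)))
        np.save(f"{n}{i}.npy",P)
    np.save(f"k_{n}.npy",k,allow_pickle=True)
    print(telemetry.current_t())
E
```

```text
mount [([0.5662, 0.0972, 0.0031], 0.95)]
0.97 26005 ((552.0428466796875, 19.0377197265625), (249.05978393554688, 91.17912292480469), 78.41063690185547)
2.8917
spanner []
0.84 10513 ((535.9161376953125, -381.558837890625), (240.988525390625, 92.87574005126953), 8.925271987915039)
4.6417
```

View pics/w_m.png

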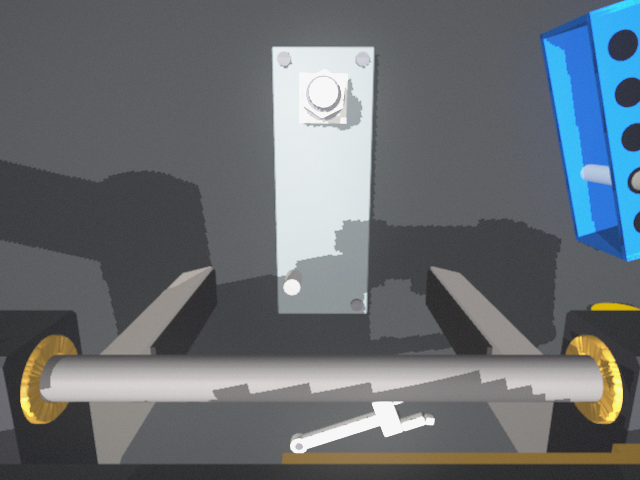

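View pics/w_s.png

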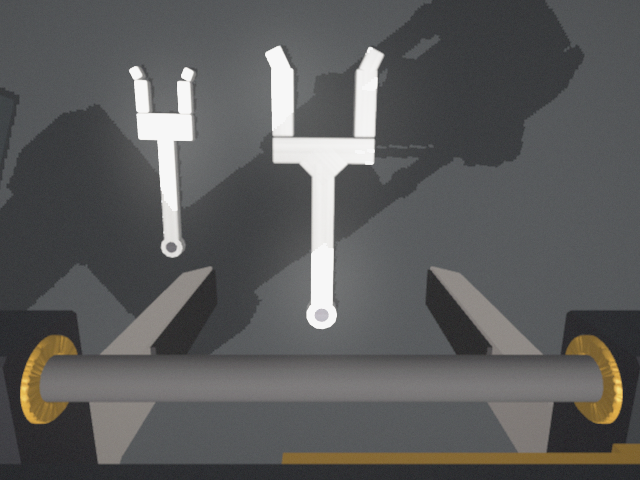

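The mount is at cols 272–375, rows 47–313, with the stud at (323,93) and the post at (291,287). The big spanner's ring is at (321,315), its jaw tips at (275,50) and (376,50), and its throat block spans cols 273–375 at row 150.

```bash
python3 - <<'E'
from h import *
def back(uv,k,z):
    q=k["orientation"]; M=R.from_quat([q[1],q[2],q[3],q[0]]).as_matrix()
    uv=np.atleast_2d(uv); D=np.c_[(uv[:,0]-k["cx"])/k["fx"],(uv[:,1]-k["cy"])/k["fy"],np.ones(len(uv))]@M.T
    return (k["position"]+D*((z-k["position"][2])/D[:,2])[:,None])[:,:2]
k=np.load("k_s.npy",allow_pickle=True).item()
ring=back([321.5,314.5],k,.014)[0]
P=np.load("s0.npy")
# frame along approx axis
a=np.deg2rad(9.4)
for _ in range(5):
    ax=np.array([np.cos(a),np.sin(a)]); n=np.array([ax[1],-ax[0]])
    y=(P-P.mean(0))@ax; x=(P-P.mean(0))@n; y0=y.min()+.204
    Y=y-y0
    bins=np.arange(-.17,-.08,.005); mids=[((x[(Y>b)&(Y<b+.005)].max()+x[(Y>b)&(Y<b+.005)].min())/2) for b in bins]
    f=np.polyfit(bins+.0025,mids,1); a-=np.arctan(f[0])
b=(Y>-.06)&(Y<-.035); xb=(x[b].max()+x[b].min())/2
print("yaw",np.rad2deg(a),"y len",y.max()-y.min(),"axis x",f[1],"block mid x",xb,x[b].max()-x[b].min(),"ring",ring)
org=P.mean(0)+ax*((y.max()+y.min())/2-( -.204+.039)/2)+n*f[1]
print("origin",org,"from ring",ring+.19*ax)
km=np.load("k_m.npy",allow_pickle=True).item()
print("stud top",back([323,92.5],km,.096),"post top",back([291.5,287],km,.05))
o=np.array([.5681,.0974]); b=np.deg2rad(78.41); ay=np.array([np.cos(b),np.sin(b)]); an=np.array([ay[1],-ay[0]])
print("post exp",o-.165*ay-.028*an)
E
python3 - <<'E'
import cv2
im=cv2.imread("pics/w_m.png"); cv2.imwrite("pics/w_mz.png",cv2.resize(im[50:150,270:380],None,fx=5,fy=5,interpolation=cv2.INTER_CUBIC))
E
```

```text
yaw 9.4099705727063 y len 0.24126877721682438 axis x 5.488497077409718e-05 block mid x 7.465462532412273e-05 0.08501350070546396 ring [ 0.43051885 -0.40019569]
origin [ 0.61755594 -0.36855365] from ring [ 0.61796216 -0.36913114]
stud top [[0.56861533 0.09692918]] post top [[ 0.50802622 -0.0583576 ]]
post exp [ 0.50752126 -0.05861031]
```

View pics/w_mz.png

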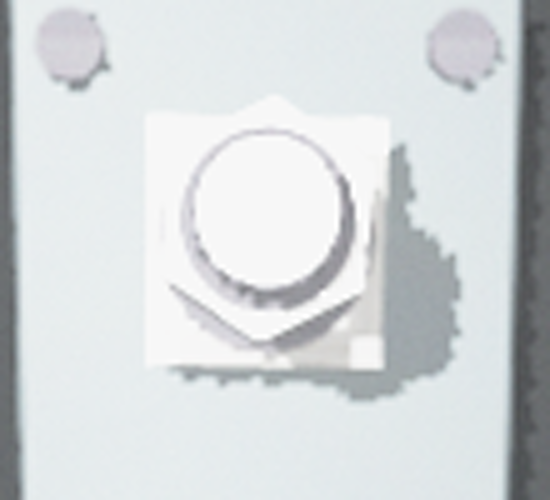

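The crop shows the hex corners at (277,97) and (263,345), so the hex is turned about 0.05 rad clockwise. The square nut is aligned with the plate. The poses agree, so I'll grasp the spanner and carry it above the mount.

```bash
python3 - <<'E'
from h import *
a=np.deg2rad(9.41); ax=np.array([np.cos(a),np.sin(a)]); g=np.array([.6176,-.3687])-.095*ax
b=np.deg2rad(78.41); ay=np.array([np.cos(b),np.sin(b)]); p=np.array([.5683,.0972])-.095*ay
r.move_to([*g,.07],down(a))
print(r.move_l([*g,.028],vel=.1,guard=15), telemetry.current_ee_pos())
print(gripper_to(0.0,50), telemetry.current_opening(), telemetry.current_finger_force(),telemetry.current_wrist_force())
r.move_l([*g,.2],vel=.2)
r.move_to([*p,.2],down(b)); r.hold(.1)
k=vision.get_calibration("wrist"); np.save("k_h.npy",k,allow_pickle=True)
im=vision.snapshot("wrist"); cv2.imwrite("pics/held.png",im[:,:,::-1])
print(telemetry.current_opening(),telemetry.current_ee_pos(),telemetry.current_wrist_force(),telemetry.current_torque(),telemetry.current_t())
# expected outline: underside z = tcp - .028
z=telemetry.current_ee_pos()[2]-.028+.014
n=np.array([ay[1],-ay[0]]); o=np.array([.5683,.0972])
for x,y in ((-.043,-.031),(.043,-.031),(-.025,0),(.025,0),(-.025,.02),(.025,.02),(0,-.19)):
    print((x,y),proj([*(o+x*n+y*ay),z],k).round(1))
print("studtop",proj([*o,.096],k))
E
```

```text
False [ 0.52445869 -0.38480941  0.02892743]
False 0.019746694987259776 49.999921917915344 [-0.51111919 -0.54402052 -0.4067299 ]
0.019401706999959155 [0.54956309 0.0029638  0.19988965] [ 0.51024189  0.53125585 -1.84363076] [-0.11446731  0.01761811  0.01236286] 9.6
(-0.043, -0.031) [[204.7 139.4]]
(0.043, -0.031) [[427.6 139.2]]
(-0.025, 0) [[248.   53.3]]
(0.025, 0) [[383.6  53.1]]
(-0.025, 0.02) [[245.7  -6.6]]
(0.025, 0.02) [[385.5  -6.8]]
(0, -0.19) [[317.4 483.5]]
studtop [[317.45602479  81.60538423]]
```

View pics/held.png

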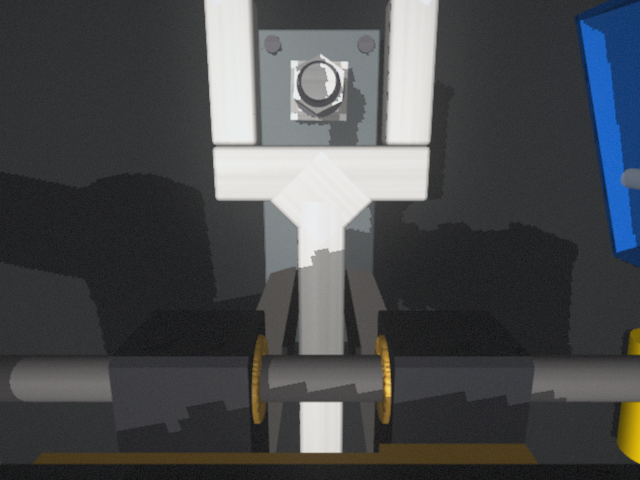

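The held view shows the stud at (319.5,82), the throat edge at row 145 and jaw inner edges at cols 256 and 386. The spanner is centred on the tool, drooping slightly at the jaws. The stud sits about 1 mm to the −x side, so I'll correct for that and lower.

```bash
python3 - <<'E'
from h import *
b=np.deg2rad(78.41); ay=np.array([np.cos(b),np.sin(b)]); n=np.array([ay[1],-ay[0]])
p=np.array([.5683,.0972])-.094*ay-.0012*n
r.move_l([*p,.11],vel=.15)
for z,g in ((.048,12),(.048,25)):
    c=r.move_l([*p,z],vel=.05,guard=g)
    print(c,telemetry.current_ee_pos(),telemetry.current_wrist_force(),telemetry.current_torque())
    if not c: break
E
```

```text
False [0.54852028 0.00534181 0.04828429] [-1.11795033  0.56418564 -2.89129463] [-0.10198964  0.08370703  0.02553552]
```

```bash
python3 - <<'E'
from h import *
b=np.deg2rad(78.41); ay=np.array([np.cos(b),np.sin(b)]); n=np.array([ay[1],-ay[0]])
p=np.array([.5683,.0972])-.094*ay-.0012*n
gripper_to(.06); r.move_l([*p,.26],vel=.2); r.hold(.1)
k=vision.get_calibration("wrist"); np.save("k_p.npy",k,allow_pickle=True)
im=vision.snapshot("wrist"); cv2.imwrite("pics/placed.png",cv2.resize(im[20:340,230:430,::-1],None,fx=1.8,fy=1.8,interpolation=cv2.INTER_CUBIC))
print(telemetry.current_t())
E
```

```text
13.8833
```

View pics/placed.png

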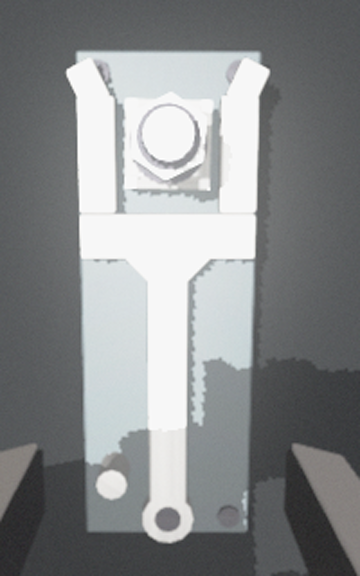

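The picture shows the spanner flat, with the square nut centred between the jaws (nut cols 125–212, jaws 115 and 220). The handle lies along the plate beside the post at (111,485). Next is the jam nut.

```bash
python3 - <<'E'
from h import *
b=np.deg2rad(78.41); ay=np.array([np.cos(b),np.sin(b)]); n=np.array([ay[1],-ay[0]])
o=np.array([.5683,.0972])-.0012*n; w=b-.05
r.move_to([*o,.16],down(w))
print(r.move_l([*o,.076],vel=.1,guard=10), telemetry.current_ee_pos(), telemetry.current_joints()[5])
gripper_to(0.0,60); print(telemetry.current_opening(),telemetry.current_finger_force(),telemetry.current_wrist_force(),telemetry.current_torque())
for t in (.3,.6,.9,1.1,1.3):
    r.move_to([*o,.076],down(w-t))
    print(t,telemetry.current_joints()[5].round(3),telemetry.current_opening().round(4),telemetry.current_wrist_force().round(2),telemetry.current_torque().round(3),telemetry.current_t())
E
```

```text
False [0.56777813 0.09733182 0.076712  ] 0.3015134912987439
0.029719477044878734 59.8450361774303 [ 0.97091944 -0.20925291  0.81212983] [-0.08613342  0.03033022 -0.01678774]Traceback (most recent call last):
  File "<stdin>", line 9, in <module>
AttributeError: 'float' object has no attribute 'round'
```

```bash
python3 - <<'E'
from h import *
b=np.deg2rad(78.41); ay=np.array([np.cos(b),np.sin(b)]); n=np.array([ay[1],-ay[0]])
o=np.array([.5683,.0972])-.0012*n; w=b-.05
for t in (.6,.9,1.1,1.3):
    r.move_to([*o,.076],down(w-t))
    print(t,telemetry.current_joints()[5],telemetry.current_opening(),np.round(telemetry.current_wrist_force(),2),np.round(telemetry.current_torque(),3),telemetry.current_t())
E
```

```text
0.6 0.8975647043894378 0.02962075272953883 [ 1.88 -0.71  2.09] [-0.234 -0.144 -0.041] 16.8417
0.9 1.1971826847497256 0.029406809649557338 [ 2.76 -0.98  2.21] [-0.316 -0.23  -0.088] 17.2333
1.1 1.3963989137860264 0.02965840368995528 [ 2.94 -1.9   1.83] [-0.364 -0.312 -0.112] 17.5417
1.3 1.5960399841795239 0.02959098473305892 [ 2.36 -2.02  2.22] [-0.477 -0.379 -0.065] 17.85
```

```bash
python3 - <<'E'
from h import *
k=vision.get_calibration("scene"); o=np.array([.567,.0974])
u,v=proj([*o,.04],k)[0].astype(int); print(u,v)
im=vision.snapshot("scene")[:,:,::-1]; im=im[max(v-90,0):v+90,max(u-120,0):u+120]
im2=vision.snapshot("top")[:,:,::-1]; im2=im2[200:320,150:350]
a=cv2.resize(im,(640,480),interpolation=cv2.INTER_CUBIC)
cv2.imwrite("pics/sc.png",a); 
E
```

```text
460 302
```

View pics/sc.png

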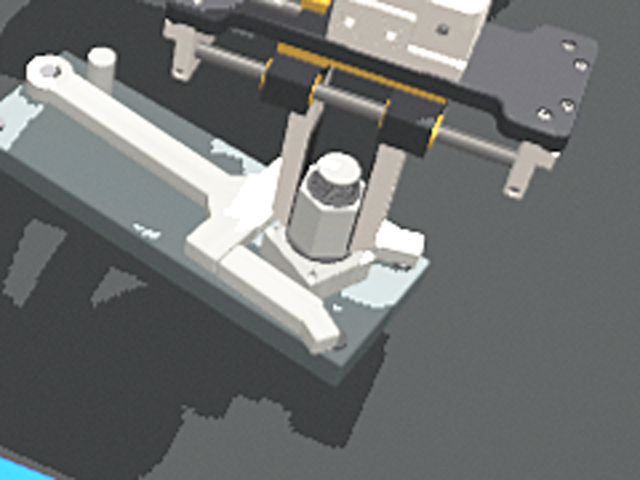

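The scene view shows the square nut rotated up to the jaws and the handle stopped at the post, so the lower nut is held. I'll add a little more turn, release and check from above.

```bash
python3 - <<'E'
from h import *
b=np.deg2rad(78.41); ay=np.array([np.cos(b),np.sin(b)]); n=np.array([ay[1],-ay[0]])
o=np.array([.5683,.0972])-.0012*n; w=b-.05
r.move_to([*o,.076],down(w-1.4)); print(telemetry.current_torque(),telemetry.current_opening())
gripper_to(.06); r.move_l([*o,.16],vel=.15)
p=o-.094*ay; r.move_to([*p,.24],down(b)); r.hold(.2)
im=vision.snapshot("wrist"); cv2.imwrite("pics/done.png",cv2.resize(im[0:340,230:430,::-1],None,fx=1.75,fy=1.75,interpolation=cv2.INTER_CUBIC))
print(telemetry.current_t())
E
```

```text
[-0.5980299  -0.48360211 -0.0185876 ] 0.029681500348414765
21.25
```

View pics/done.png

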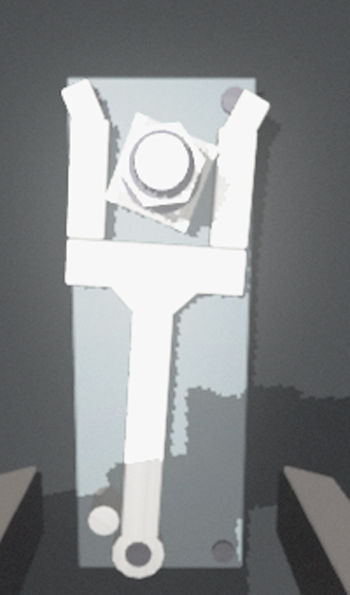

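The final picture shows the handle resting against the post at (103,520). The square nut is stopped in the jaws at about 0.38 rad, which is inside the limit. The jam nut has turned about 1.4 rad, and the gripper is clear.

```bash
python3 -c "
from plant import r
print(r.sign_off())"
```

```text
the job is handed in; nothing more can be done
None
```

The job is handed in at about 21 s: the spanner lies flat on the square nut with its handle against the post, and the jam nut is turned about 1.4 rad (0.22 of a turn) clockwise; the lower nut followed by about 0.38 rad before the spanner held it, so the jam nut moved about 1.0 rad relative to it.

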